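# Wipe the gate stubs off the assembly plate

### The arm

A 7-joint arm with a two-finger parallel gripper is mounted at the origin on the work surface. World frame = base frame: x ahead of the robot, y to its left, z up, the work surface at z = 0. Lengths are in mm, angles in rad, forces in N, time in s.
With the tool pointing down it reaches from about 400 to 875 mm from the base axis. Payload 4.4 kg.
Tool frame: the origin (TCP) lies at the very end of the fingers, on their centre line; the grasp point (between the pads) lies 19 mm behind it; z points along the fingers, y is the direction in which the jaws open and shut (so a half turn about z gives the same grasp; the last joint's range is limited). The gripper opens to 85 mm and grips with 20 to 120 N. Pads are 22 mm wide; open, the fingers measure 114 mm over their backs; the gripper's body (76 mm by 85 mm) begins 54 mm behind the grasp point. The pads swing forward as they close: fully open they stand 13 mm farther back than shut.
Start: joints at [1.18, 0.628, 0.038, 1.517, -0.027, 0.996, -0.02], TCP at [207.455, -616.02, 231.313] pointing down, gripper open.
Joint ranges: [-3.06, 3.06], [-0.37, 2.12], [-1.25, 1.32], [0.18, 2.47], [-1.1, 4.24], [0.23, 1.98], [-2.94, 2.94]. Speed limits (rad/s): [2.57, 2.57, 3.14, 3.14, 3.14, 3.14, 3.14].

### API

Orientations are given as [roll, pitch, yaw] about the fixed x, y, z axes, in that order (R = Rz(yaw) Ry(pitch) Rx(roll)).
In Python, from cell import read_state, get_image, calibration, finish_job gives the robot as it stands. The module is installed in compiled form; this text tells all that it offers.
- The arm moves only by the tool apply_moves, never from a script. Its argument "increments" is a list of rows, each an object of numbers: "tx", "ty", "tz": the shift along the world's x, y, z in m; "rx", "ry", "rz": the turn, a rotation vector about the world's x, y, z in units of 5 degrees (1.0 is 5 degrees); "claw": the finger opening in m, from 0 to 0.0854. In form: [{"tx": .., "ty": .., "tz": .., "rx": .., "ry": .., "rz": .., "claw": ..}, ...]. A call has 1 to 12 rows; each row is the pose to reach, as a shift and turn from the pose commanded when the call began; what a row does not reach only later rows make up. A row lasts 1/10 s, in which the tool goes at most 50 mm and 8.59 degrees, less where a joint would pass 70% of its speed; a pose out of reach is approached as far as the arm can. A call with a gripper value outside its range is refused whole. The fingers move at their own pace and stop on an object; the grip force is fixed at half the most. Time passes only in rows, so rows that repeat a pose let the fingers close. It gives the time, the measured TCP pose, the force and the opening at its end, in the units of the state.
- read_state(): the state, without advancing time (a new reading comes with each control period).
- get_image(name): name is "scene" or "top" or "wrist"; returns the picture (400x640x3 uint8, red, green, blue); there is no depth.
- calibration(name): a dict with "camera_matrix" (3x3 intrinsics, pixels), "origin" and "attitude" of the camera in the world. Camera axes: x right, y up, looking along -z (the intrinsics and any distortion apply to the point x, -y, -z); pixel columns grow to the right and rows downward; lengths in mm; the calibration is good to about 2 mm. A picture is of the moment at which its call begins: read the wrist's pose just before it. calibration takes no time and is no camera call; for the wrist camera it gives the pose at the moment of the call.
- finish_job(): hands the job in, once; it reports no verdict.
The state is a dict: "clock": time; "qpos": joint angles; "qd": joint speeds; "tau": joint torques, N m; "eef_pos": TCP position; "tool_rot": TCP orientation; "force": force on the tool from outside, world axes, zero at the start; "torque": the same for the moment, N m; "width": finger opening in mm.
Only numpy, scipy, OpenCV 4.12 (cv2) and the standard library are available. Lean on these libraries where they do the work, as an engineer would, in place of code of your own. Each camera call takes 0.05 s, during which the arm holds its last target. There are 200 camera calls.

### The job

Take the scraper block out of its leaning holder and use it to wipe all four loose metal stubs off the raised plate into the plain undivided scrap tray at one end of it; do not touch the stubs with the gripper. Then put the scraper back in its holder, blade down and fully home, and leave the other things on the bench where they are.

Things in the scene. Friction and masses are not known exactly. Their poses are not given: they have to be found in the camera images.
- plate: Black fixture plate on a dark pedestal, fixed. Origin on the bench under its centre; z up. Top face 60 mm above the bench, 180 mm long along its y, 165 mm wide along x between two aluminium curbs (11 mm thick, 10 mm higher than the top face) that run along its +x and -x sides. Both y ends are open edges, at y = +90 and -90 mm.
- plate_top (a point): Centre of the plate's top face (60 mm above the bench), axes as the plate's.
- tray: Plain sheet-steel scrap tray without dividers, fixed on the bench under one of the plate's open ends (either one). 205 mm along x, 100 mm along y, 34 mm high, walls 3 mm, axes parallel to the plate's. Origin at the centre of its underside, 125 mm from the plate's centre along the plate's +y or -y, so its near wall is 15 mm under the plate and 85 mm of it lies open beyond the plate's edge.
- bin: Bystander: grey plastic parts bin of the same outer size as the tray but with dividers (8 compartments), fixed under the plate's other open end. Origin at the centre of its underside.
- scraper: Scraper block, loose, a flat slab 14 mm thick (its x), 110 mm wide (its y), 85 mm tall (its z): white plastic blade for the lower 40 mm, wooden grip for the upper 45 mm, about 150 g. Origin at the centre of its lower working edge; z points up through the grip. Too wide to grip across its width: take it across its 14 mm thickness by the grip. Starts leaning in the holder.
- holder: Aluminium slot holder on a dark foot, fixed, left or right of the plate. Origin on the bench under the seat; at yaw 0 it leans the scraper's top to -x, 35 degrees from vertical. Slot 20 x 120 mm inside; front (upper side) lip 20 mm up, flared to 32 mm; two 15 mm prongs behind (below) the slab at its side edges, 60 mm up, 88 mm open between them for a finger.
- holder_seat (a point): Floor of the slot, 9 mm from its lower (-x) face, 11 mm from its upper one, 45 mm above the bench. Its z points up out of the slot, 35 degrees from vertical; x across the slot's 20 mm gap (pointing to the upper side), y along its 120 mm length. A seated scraper has its origin within 5 mm of here and its z along this z.
- chip1: Loose cast metal stub, 24 x 16 x 8 mm, on the plate. Origin at the centre of its underside.
- chip2: Loose round metal stub, 20 mm across, 8 mm thick, on the plate. Origin at the centre of its underside.
- chip3: Loose L-shaped metal stub, 24 x 20 x 8 mm, on the plate. Origin on its underside, about its middle.
- chip4: Loose cast metal stub, 20 x 16 x 9 mm, on the plate. Origin at the centre of its underside.
- housings: Bystander: two black plastic housings, one on the other (100 x 75 x 53 mm), loose, on the other side of the plate from the holder. Origin at the centre of the underside.
- board: Bystander: green circuit board (60 x 80 mm, 17 mm high with its connectors), loose, beyond the plate. Origin at the centre of the underside.
- bottle: Bystander: small white bottle, 48 mm across, 110 mm high, loose, beyond the plate. Origin at the centre of the underside.
Mind the look-alikes: they are no part of the job. There is more than one size of the scraper; the one meant has the size given above.

How it is judged:
By the outcome, as a careful person would: the job done as asked, in the order asked, and still so for the second after the job is handed in, with the robot touching nothing.
It also fails if it takes over 61 s, if anything falls off the work surface, if the arm or the gripper's body presses on something with over 40 N, if the wrist force passes 120 N, or if a joint passes its speed limit or range.

## Working session

There is one attempt and no reset: what is moved stays moved. The work goes in short steps, Python scripts to look and compute and a tool call to move; the robot and the scene stay as the last step left them, time stands still between calls to the robot, and variables do not carry over. Pictures are saved under pics/ and viewed, about 8 in all and at most 12, crops included, and the job is handed in when it is done.

Besides the shell and the picture viewer there is one more tool, called as name([rows], argument=value, ...), one row to a line, values as JSON. apply_moves: Moves the arm, as the interface text tells. Its arguments: {"type":"object","properties":{"increments":{"type":"array"}},"required":["increments"]}

```bash
mkdir -p pics
python3 - <<'E'
from cell import *
import cv2,numpy as np
for n in("scene","top"):
    c=calibration(n);print(n,c)
    cv2.imwrite(f"pics/{n}0.png",get_image(n)[:,:,::-1])
print(read_state())
E
```

```text
scene {'camera_matrix': array([[406.64384891,   0.        , 327.13887744],
       [  0.        , 406.64384891, 196.89812604],
       [  0.        ,   0.        ,   1.        ]]), 'origin': array([1094.71808622,  653.98906288,  865.51374119]), 'attitude': array([0.79564975, 0.01908845, 2.41685574])}
top {'camera_matrix': array([[418.18211538,   0.        , 318.40185048],
       [  0.        , 418.18211538, 204.66865173],
       [  0.        ,   0.        ,   1.        ]]), 'origin': array([ 496.75255391,   54.42689583, 1036.97559276]), 'attitude': array([ 0.05356931,  0.0136254 , -1.54340964])}
{'clock': 0.1, 'qpos': array([ 1.18020911,  0.62927868,  0.03845511,  1.51826884, -0.02697703,
        0.99630608, -0.01997952]), 'qd': array([-0.00096594, -0.00296838,  0.00153668, -0.00270071, -0.00114065,
        0.00160641,  0.00036499]), 'tau': array([ 3.47849025e-03, -5.64515555e+01,  1.23062868e+00, -1.93969095e+01,
        1.13313028e-02,  5.38032793e-03,  1.17889510e-05]), 'eef_pos': array([ 207.25581788, -615.47572572,  230.46475093]), 'tool_rot': array([-3.13985055e+00,  4.43794271e-05,  3.24811850e-01]), 'force': array([-0.1681707 , -0.28303886, -0.12536549]), 'torque': array([-0.05368139, -0.01587526,  0.02748132]), 'width': 85.4092346790431}
```

View pics/scene0.png

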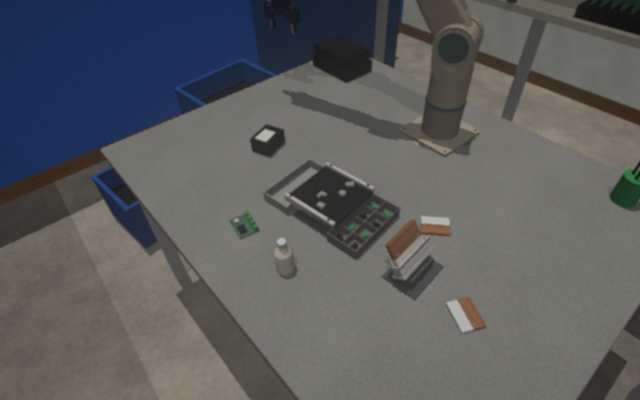

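View pics/top0.png

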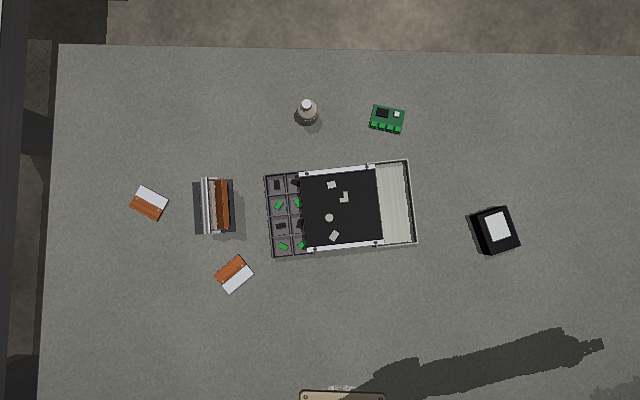

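The scene shows the holder with its scraper left of the plate (top camera about col 215, row 205), leaning towards the plate. The plain tray is at the plate's right end (col 395), and two loose decoy scrapers lie on the bench. Next I'll enlarge this area and measure.

```bash
cat > h.py <<'E'
from cell import *
import cv2,numpy as np
from scipy.spatial.transform import Rotation as R
def ray(n,u,v,c=None):
    c=c or calibration(n);K=c["camera_matrix"]
    d=np.array([(u-K[0,2])/K[0,0],-(v-K[1,2])/K[1,1],-1.])
    return np.array(c["origin"]),R.from_euler("xyz",c["attitude"]).apply(d)
def at(n,u,v,z,c=None):
    o,d=ray(n,u,v,c);return o+d*(z-o[2])/d[2]
def proj(n,p,c=None):
    c=c or calibration(n);K=c["camera_matrix"]
    q=R.from_euler("xyz",c["attitude"]).inv().apply(np.array(p,float)-c["origin"])
    return np.array([K[0,2]+K[0,0]*q[...,0]/-q[...,2],K[1,2]-K[1,1]*q[...,1]/-q[...,2]]).T
E
python3 - <<'E'
from h import *
im=cv2.imread("pics/top0.png")
def blobs(m,z,amin,box):
    x0,y0,x1,y1=box;mm=np.zeros_like(m);mm[y0:y1,x0:x1]=m[y0:y1,x0:x1]
    for c in cv2.findContours(mm,cv2.RETR_EXTERNAL,cv2.CHAIN_APPROX_NONE)[0]:
        if cv2.contourArea(c)<amin: continue
        r=cv2.minAreaRect(c);b=cv2.boxPoints(r)
        print(np.round(r[0],1),cv2.contourArea(c),[at("top",*p,z)[:2].round(0).tolist() for p in b],at("top",*r[0],z)[:2].round(0))
g=im.max(2)
print("bright on plate/curbs z60-70")
blobs((g>150).astype(np.uint8)*255,69,15,(295,155,383,260))
print("wood")
b,gg,r=[im[:,:,i].astype(int) for i in range(3)]
blobs(((r-b>50)).astype(np.uint8)*255,100,50,(180,160,260,250))
cv2.imwrite("pics/c1.png",cv2.resize(im[150:265,185:425],None,fx=3.3,fy=3.3,interpolation=cv2.INTER_CUBIC))
s=cv2.imread("pics/scene0.png")
cv2.imwrite("pics/c2.png",cv2.resize(s[150:310,255:455],None,fx=3.7,fy=3.7,interpolation=cv2.INTER_CUBIC))
E
```

```text
bright on plate/curbs z60-70
[310. 249.] 20.0 [[450.0, 93.0], [450.0, 79.0], [441.0, 79.0], [441.0, 92.0]] [445.  86.]
[349.  244.8] 209.5 [[453.0, 73.0], [473.0, -79.0], [462.0, -81.0], [442.0, 72.0]] [458.  -4.]
[333.6 235.1] 48.5 [[473.0, 44.0], [492.0, 32.0], [484.0, 20.0], [466.0, 32.0]] [479.  32.]
[328.5 217.5] 36.0 [[527.0, 53.0], [527.0, 37.0], [511.0, 37.0], [511.0, 53.0]] [519.  45.]
[343.5 196.5] 35.5 [[579.0, 20.0], [579.0, 4.0], [559.0, 3.0], [558.0, 19.0]] [569.  11.]
[331.  184.1] 37.5 [[601.0, 52.0], [606.0, 34.0], [592.0, 30.0], [588.0, 48.0]] [597.  41.]
[302.5 174. ] 16.0 [[623.0, 116.0], [624.0, 100.0], [614.0, 100.0], [614.0, 116.0]] [619. 108.]
[335.7 169.8] 186.0 [[626.0, 100.0], [645.0, -37.0], [635.0, -38.0], [616.0, 99.0]] [631.  31.]
[381.  193.4] 198.0 [[648.0, -41.0], [656.0, -72.0], [509.0, -110.0], [501.0, -79.0]] [578. -75.]
wood
[221.4 203.2] 512.5 [[597.0, 306.0], [600.0, 279.0], [491.0, 268.0], [489.0, 295.0]] [544. 287.]
```

View pics/c1.png

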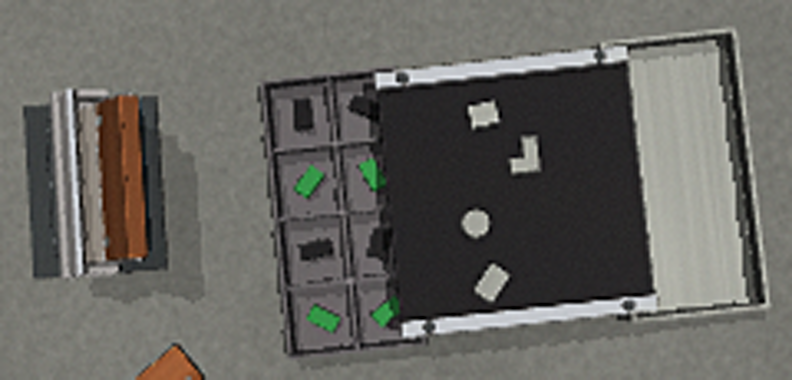

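View pics/c2.png

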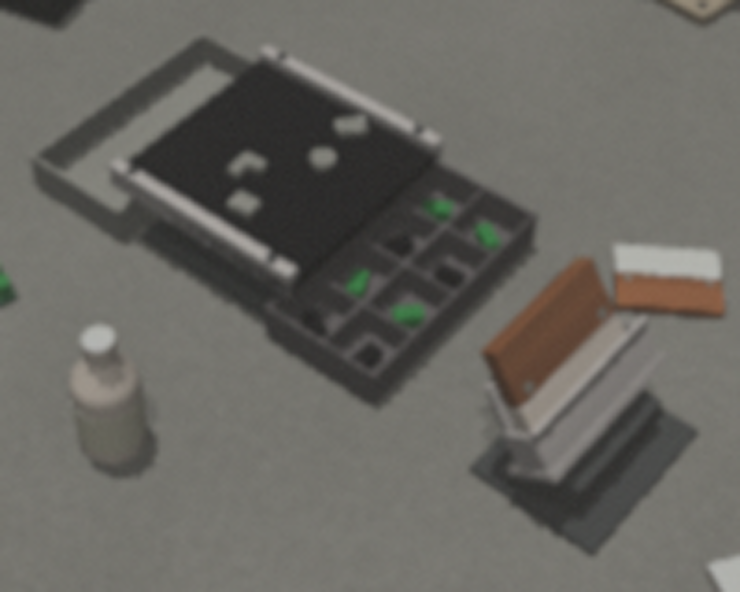

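The crops show the plate's curbs running along the image, with its corners at c1 (375,73), (627,46), (657,308) and (402,336). All four stubs lie on the black top. The scraper is wood over a white blade, leaning to the right towards the plate, and the tray is at world -y. I'll move now and look again from near.

apply_moves([
  {"tx": 0.04,"ty": 0.03,"tz": 0.01,"rz": -0.3},
  {"tx": 0.08,"ty": 0.06,"tz": 0.02,"rz": -0.6},
  {"tx": 0.12,"ty": 0.09,"tz": 0.04,"rz": -1},
  {"tx": 0.16,"ty": 0.12,"tz": 0.05,"rz": -1.5},
  {"tx": 0.2,"ty": 0.15,"tz": 0.06,"rz": -2},
  {"tx": 0.24,"ty": 0.18,"tz": 0.07,"rz": -2.5},
  {"tx": 0.26,"ty": 0.225,"tz": 0.08,"rz": -2.5},
  {"tx": 0.27,"ty": 0.27,"tz": 0.09,"rz": -2.5},
  {"tx": 0.28,"ty": 0.315,"tz": 0.1,"rz": -2.5},
  {"tx": 0.29,"ty": 0.36,"tz": 0.1,"rz": -2.5},
  {"tx": 0.3,"ty": 0.405,"tz": 0.1,"rz": -2.5},
  {"tx": 0.3,"ty": 0.45,"tz": 0.1,"rz": -2.5},
])

```text
$.increments[0]: bad value
```

Run:
```python
from h import *
P=lambda u,v,z:at("top",185+u/3.3,150+v/3.3,z)[:2]
c=[P(375,73,70),P(627,46,70),P(657,308,70),P(402,336,70)]
c=np.array(c);print("corners",c.round(0).tolist(),"sides",[np.linalg.norm(c[i]-c[i-1]).round(0) for i in range(4)],"centre",c.mean(0).round(1))
d=(c[1]-c[0])+(c[2]-c[3]);d/=np.linalg.norm(d);print("sweep dir",d)
n=np.array([-d[1],d[0]])
for nm,(u,v) in zip(("4?","3","2","1"),((484,114),(526,157),(476,223),(491,282))):
    q=P(u,v,66)-c.mean(0);print(nm,"along",(q@d).round(0),"lat",(q@n).round(0))
# scraper triangulate
def tri(a,b):
    o1,d1=ray("top",*a);o2,d2=ray("scene",*b)
    t=np.linalg.lstsq(np.c_[d1,-d2],o2-o1,rcond=None)[0]
    p,q=o1+d1*t[0],o2+d2*t[1];return ((p+q)/2).round(0),np.linalg.norm(p-q).round(1)
T=lambda u,v:(185+u/3.3,150+v/3.3)
S=lambda u,v:(255+u/3.7,150+v/3.7)
print(tri(T(119,96),S(485,353)),tri(T(127,260),S(583,258)))
print("white/wood boundary ends",tri(T(104,98),S(519,404)),tri(T(107,258),S(610,305)))
s=read_state();print(s["clock"],s["eef_pos"],s["tool_rot"],s["qpos"])
```

```text
corners [[623.0, 117.0], [646.0, -60.0], [463.0, -84.0], [439.0, 93.0]] sides [np.float64(186.0), np.float64(179.0), np.float64(185.0), np.float64(179.0)] centre [542.8  16.4]
sweep dir [ 0.1345447  -0.99090752]
4? along -16.0 lat 56.0
3 along 10.0 lat 23.0
2 along -30.0 lat -20.0
1 along -24.0 lat -62.0
(array([599., 286., 111.]), np.float64(4.6)) (array([489., 275., 111.]), np.float64(6.5))
white/wood boundary ends (array([597., 309.,  78.]), np.float64(7.2)) (array([488., 298.,  81.]), np.float64(0.5))
0.1 [ 207.25581788 -615.47572572  230.46475093] [-3.13985055e+00  4.43794271e-05  3.24811850e-01] [ 1.18020911  0.62927868  0.03845511  1.51826884 -0.02697703  0.99630608
 -0.01997952]
```

apply_moves([
  {"tx": 0.04,"ty": 0.03,"tz": 0.01,"rx": 0,"ry": 0,"rz": -0.3,"claw": 0.085},
  {"tx": 0.08,"ty": 0.06,"tz": 0.02,"rx": 0,"ry": 0,"rz": -0.6,"claw": 0.085},
  {"tx": 0.12,"ty": 0.09,"tz": 0.04,"rx": 0,"ry": 0,"rz": -1,"claw": 0.085},
  {"tx": 0.16,"ty": 0.12,"tz": 0.05,"rx": 0,"ry": 0,"rz": -1.5,"claw": 0.085},
  {"tx": 0.2,"ty": 0.15,"tz": 0.06,"rx": 0,"ry": 0,"rz": -2,"claw": 0.085},
  {"tx": 0.24,"ty": 0.18,"tz": 0.07,"rx": 0,"ry": 0,"rz": -2.5,"claw": 0.085},
  {"tx": 0.26,"ty": 0.225,"tz": 0.08,"rx": 0,"ry": 0,"rz": -2.5,"claw": 0.085},
  {"tx": 0.27,"ty": 0.27,"tz": 0.09,"rx": 0,"ry": 0,"rz": -2.5,"claw": 0.085},
  {"tx": 0.28,"ty": 0.315,"tz": 0.1,"rx": 0,"ry": 0,"rz": -2.5,"claw": 0.085},
  {"tx": 0.29,"ty": 0.36,"tz": 0.1,"rx": 0,"ry": 0,"rz": -2.5,"claw": 0.085},
  {"tx": 0.3,"ty": 0.405,"tz": 0.1,"rx": 0,"ry": 0,"rz": -2.5,"claw": 0.085},
  {"tx": 0.3,"ty": 0.45,"tz": 0.1,"rx": 0,"ry": 0,"rz": -2.5,"claw": 0.085},
])

```text
clock: 1.3
eef_pos: [508.3, -163.5, 331.0]
tool_rot: [-3.141, -0.001, 0.108]
force: [0.5, -0.3, -0.6]
width: 85.3
```

apply_moves([
  {"tx": 0.005,"ty": 0.045,"tz": 0,"rx": 0,"ry": 0,"rz": 0,"claw": 0.085},
  {"tx": 0.01,"ty": 0.09,"tz": 0,"rx": 0.6,"ry": 0.06,"rz": 0,"claw": 0.085},
  {"tx": 0.015,"ty": 0.135,"tz": 0,"rx": 1.4,"ry": 0.14,"rz": 0,"claw": 0.08},
  {"tx": 0.02,"ty": 0.18,"tz": 0,"rx": 2.2,"ry": 0.22,"rz": 0,"claw": 0.075},
  {"tx": 0.025,"ty": 0.225,"tz": -0.01,"rx": 3.0,"ry": 0.3,"rz": 0,"claw": 0.07},
  {"tx": 0.03,"ty": 0.265,"tz": -0.03,"rx": 3.8,"ry": 0.38,"rz": 0,"claw": 0.065},
  {"tx": 0.035,"ty": 0.3,"tz": -0.055,"rx": 4.6,"ry": 0.46,"rz": 0,"claw": 0.06},
  {"tx": 0.04,"ty": 0.33,"tz": -0.08,"rx": 5.4,"ry": 0.54,"rz": 0,"claw": 0.06},
  {"tx": 0.043,"ty": 0.36,"tz": -0.105,"rx": 6.2,"ry": 0.62,"rz": 0,"claw": 0.06},
  {"tx": 0.043,"ty": 0.375,"tz": -0.125,"rx": 6.97,"ry": 0.7,"rz": 0,"claw": 0.06},
  {"tx": 0.043,"ty": 0.383,"tz": -0.138,"rx": 6.97,"ry": 0.7,"rz": 0,"claw": 0.06},
  {"tx": 0.043,"ty": 0.383,"tz": -0.138,"rx": 6.97,"ry": 0.7,"rz": 0,"claw": 0.06},
])

```text
clock: 2.5
eef_pos: [548.6, 217.4, 191.0]
tool_rot: [-2.529, 0.002, 0.106]
force: [-1.1, -0.4, -0.5]
width: 60.1
```

Run:
```python
from h import *
s=read_state();c=calibration("wrist");im=get_image("wrist");cv2.imwrite("pics/w1.png",im[:,:,::-1])
print(s["clock"],s["eef_pos"],s["tool_rot"],s["qpos"].round(2),s["width"]);print(c)
np.savez("w1.npz",K=c["camera_matrix"],o=c["origin"],a=c["attitude"])
T=R.from_euler("xyz",s["tool_rot"]).as_matrix();print(T.round(3))
```

```text
2.5 [548.61795092 217.42172154 190.95984991] [-2.52917208e+00  1.59532091e-03  1.06493105e-01] [ 0.13  0.67 -0.32  1.83 -0.63  0.76 -1.11] 60.08734677782177
{'camera_matrix': array([[311.75411114,   0.        , 322.36455956],
       [  0.        , 311.75411114, 200.65187582],
       [  0.        ,   0.        ,   1.        ]]), 'origin': array([637.68222026, 145.4036531 , 307.03250533]), 'attitude': array([-0.32296061,  0.61205447, -1.46613268])}
[[ 0.994  0.086 -0.062]
 [ 0.106 -0.814  0.571]
 [-0.002 -0.575 -0.818]]
```

View pics/w1.png

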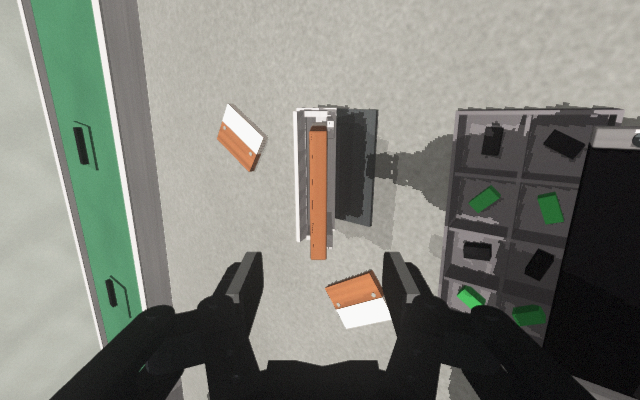

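The wrist view looks straight down the slot. The scraper's wooden end face is at cols 310-327, rows 126-259, with the holder slot around it and the prongs at the slab's ends. Now I'll express it in tool axes.

Run:
```python
from h import *
z=np.load("w1.npz");c=dict(camera_matrix=z["K"],origin=z["o"],attitude=z["a"])
im=cv2.imread("pics/w1.png").astype(int);m=(im[:,:,2]-im[:,:,0]>60)
m[:,:295]=0;m[:,332:]=0;m[:110]=0;m[265:]=0
cs=cv2.findContours(m.astype(np.uint8),0,1)[0];k=max(cs,key=cv2.contourArea)
r=cv2.minAreaRect(k);b=cv2.boxPoints(r);print(b.round(1))
T=R.from_euler("xyz",[-2.52917,.0016,.1065]);p=np.array([548.6,217.4,191.0])
o=T.inv().apply(c["origin"]-p);print("cam in tool",o.round(1))
for h in (85,95,105):
    q=[]
    for u,v in b:
        d=T.inv().apply(ray("w",u,v,c)[1]);q.append(o+d*(h-o[2])/d[2])
    q=np.array(q)[:,:2];print(h,q.round(1).tolist(),np.linalg.norm(q-np.roll(q,1,0),axis=1).round(1),"centre",q.mean(0).round(1), T.apply([*q.mean(0),h])+p)
```

```text
[[309. 131.]
 [326. 131.]
 [326. 259.]
 [309. 259.]]
cam in tool [  80.7   -0.4 -141.6]
85 [[57.8, -9.9], [57.8, 2.2], [-44.7, 2.5], [-44.7, -11.4]] [102.6  12.1 102.6  13.9] centre [ 6.5 -4.1] [549.44597553 270.03082977 123.81249596]
95 [[56.8, -10.3], [56.8, 2.3], [-50.3, 2.7], [-50.3, -11.8]] [107.1  12.7 107.1  14.5] centre [ 3.3 -4.3] [545.55285366 275.52957678 115.72854103]
105 [[55.8, -10.7], [55.8, 2.4], [-55.8, 2.8], [-55.8, -12.3]] [111.6  13.2 111.6  15.1] centre [-0.  -4.5] [541.65973179 281.02832379 107.64458611]
```

apply_moves([
  {"tx": 0.0016,"ty": 0.0037,"tz": 0.0025,"rx": 0,"ry": 0,"rz": 0,"claw": 0.06},
  {"tx": 0.0004,"ty": 0.0155,"tz": -0.014,"rx": 0,"ry": 0,"rz": 0,"claw": 0.06},
  {"tx": -0.0013,"ty": 0.031,"tz": -0.036,"rx": 0,"ry": 0,"rz": 0,"claw": 0.06},
  {"tx": -0.003,"ty": 0.047,"tz": -0.059,"rx": 0,"ry": 0,"rz": 0,"claw": 0.06},
  {"tx": -0.005,"ty": 0.063,"tz": -0.082,"rx": 0,"ry": 0,"rz": 0,"claw": 0.06},
  {"tx": -0.0065,"ty": 0.077,"tz": -0.102,"rx": 0,"ry": 0,"rz": 0,"claw": 0.06},
  {"tx": -0.007,"ty": 0.0825,"tz": -0.1105,"rx": 0,"ry": 0,"rz": 0,"claw": 0.06},
  {"tx": -0.007,"ty": 0.0825,"tz": -0.1105,"rx": 0,"ry": 0,"rz": 0,"claw": 0.06},
])

```text
clock: 3.35
eef_pos: [543.3, 300.2, 83.0]
tool_rot: [-2.53, -0.004, 0.107]
force: [0.0, 0.2, -0.6]
width: 60.2
```

Run:
```python
from h import *
s=read_state();im=get_image("wrist");print(s["eef_pos"],s["force"])
cv2.imwrite("pics/w2.png",im[:,:,::-1])
```

```text
[543.31159551 300.21788984  82.98173096] [ 0.02211379  0.23030255 -0.62592023]
```

View pics/w2.png

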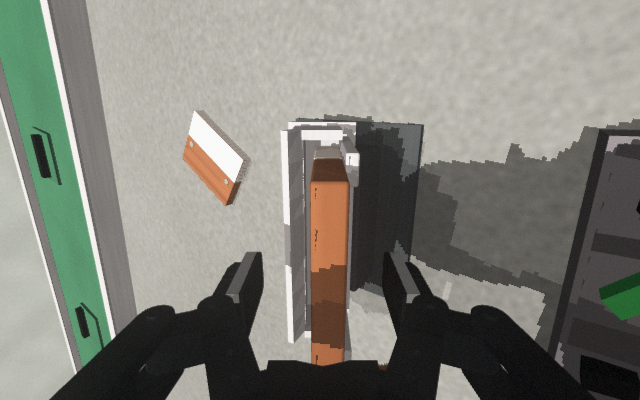

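The slab (cols 310-350) sits between the fingers (245 and 402), clear on both sides. I'll close now.

apply_moves([
  {"tx": 0,"ty": 0,"tz": 0,"rx": 0,"ry": 0,"rz": 0,"claw": 0.03},
  {"tx": 0,"ty": 0,"tz": 0,"rx": 0,"ry": 0,"rz": 0,"claw": 0.02},
  {"tx": 0,"ty": 0,"tz": 0,"rx": 0,"ry": 0,"rz": 0,"claw": 0.008},
  {"tx": 0,"ty": 0,"tz": 0,"rx": 0,"ry": 0,"rz": 0,"claw": 0.008},
  {"tx": 0,"ty": 0,"tz": 0,"rx": 0,"ry": 0,"rz": 0,"claw": 0.008},
  {"tx": 0,"ty": 0,"tz": 0,"rx": 0,"ry": 0,"rz": 0,"claw": 0.008},
  {"tx": 0,"ty": 0,"tz": 0,"rx": 0,"ry": 0,"rz": 0,"claw": 0.008},
])

```text
clock: 4.1
eef_pos: [544.2, 298.9, 83.5]
tool_rot: [-2.53, -0.005, 0.105]
force: [-1.0, -4.0, 5.9]
width: 13.2
```

apply_moves([
  {"tx": 0.0006,"ty": -0.0057,"tz": 0.0082,"rx": 0,"ry": 0,"rz": 0,"claw": 0.008},
  {"tx": 0.0019,"ty": -0.0171,"tz": 0.0245,"rx": 0,"ry": 0,"rz": 0,"claw": 0.008},
  {"tx": 0.0037,"ty": -0.0343,"tz": 0.0491,"rx": 0,"ry": 0,"rz": 0,"claw": 0.008},
  {"tx": 0.0056,"ty": -0.0514,"tz": 0.0736,"rx": 0,"ry": 0,"rz": 0,"claw": 0.008},
  {"tx": 0.0074,"ty": -0.0685,"tz": 0.0982,"rx": 0,"ry": 0,"rz": 0,"claw": 0.008},
  {"tx": 0.0087,"ty": -0.08,"tz": 0.1145,"rx": 0,"ry": 0,"rz": 0,"claw": 0.008},
  {"tx": 0.0087,"ty": -0.08,"tz": 0.1145,"rx": 0,"ry": 0,"rz": 0,"claw": 0.008},
])

```text
clock: 4.8
eef_pos: [554.3, 217.2, 199.2]
tool_rot: [-2.533, -0.008, 0.102]
force: [0.6, 0.3, -1.7]
width: 13.6
```

Run:
```python
from h import *
s=read_state();print(s["eef_pos"],s["tool_rot"],s["force"],s["torque"],s["width"])
c=calibration("wrist");T=R.from_euler("xyz",s["tool_rot"]);im=get_image("wrist")
o=T.inv().apply(c["origin"]-s["eef_pos"]);print(o)
cv2.imwrite("pics/w3.png",im[:,:,::-1])
```

```text
[554.27140645 217.20065927 199.24320919] [-2.53251954 -0.00836162  0.10196827] [ 0.64866013  0.28904455 -1.7047179 ] [-0.77930096 -0.10880306  0.02301142] 13.576107806271738
[  80.69978046   -0.46492734 -141.69148085]
```

View pics/w3.png

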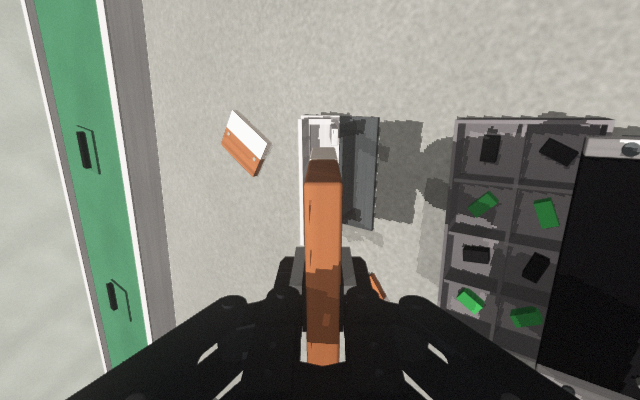

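The scraper is held and out of the holder, with its wooden end at cols 305-343 between the pads and the slot empty behind it. Next I'll work out the move to upright over the plate's far end.

```bash
cat >> h.py <<'E'
def go(p,rpy):
    s=read_state();d=R.from_euler("xyz",rpy)*R.from_euler("xyz",s["tool_rot"]).inv()
    print("d",(np.array(p)-s["eef_pos"]).round(1),"r",(np.degrees(d.as_rotvec())/5).round(2))
E
python3 -c "
from h import *
go([556,91,160],[np.pi,0,.135])"
```

```text
d [   3.1 -127.5  -38. ] r [-6.95 -0.77  0.33]
```

apply_moves([
  {"tx": 0,"ty": -0.005,"tz": 0.005,"rx": -0.7,"ry": -0.08,"rz": 0.03,"claw": 0.008},
  {"tx": 0.001,"ty": -0.02,"tz": 0.005,"rx": -1.6,"ry": -0.18,"rz": 0.08,"claw": 0.008},
  {"tx": 0.001,"ty": -0.04,"tz": 0,"rx": -2.6,"ry": -0.29,"rz": 0.12,"claw": 0.008},
  {"tx": 0.001,"ty": -0.06,"tz": -0.005,"rx": -3.6,"ry": -0.4,"rz": 0.17,"claw": 0.008},
  {"tx": 0.002,"ty": -0.08,"tz": -0.01,"rx": -4.6,"ry": -0.51,"rz": 0.22,"claw": 0.008},
  {"tx": 0.002,"ty": -0.1,"tz": -0.018,"rx": -5.6,"ry": -0.62,"rz": 0.27,"claw": 0.008},
  {"tx": 0.003,"ty": -0.115,"tz": -0.025,"rx": -6.4,"ry": -0.71,"rz": 0.31,"claw": 0.008},
  {"tx": 0.003,"ty": -0.125,"tz": -0.032,"rx": -6.95,"ry": -0.77,"rz": 0.33,"claw": 0.008},
  {"tx": 0.003,"ty": -0.1275,"tz": -0.038,"rx": -6.95,"ry": -0.77,"rz": 0.33,"claw": 0.008},
  {"tx": 0.003,"ty": -0.1275,"tz": -0.038,"rx": -6.95,"ry": -0.77,"rz": 0.33,"claw": 0.008},
  {"tx": 0.003,"ty": -0.1275,"tz": -0.038,"rx": -6.95,"ry": -0.77,"rz": 0.33,"claw": 0.008},
])

```text
clock: 5.95
eef_pos: [554.7, 92.2, 158.7]
tool_rot: [-3.139, 0.004, 0.135]
force: [-0.1, -0.3, -1.5]
width: 13.1
```

Run:
```python
from h import *
s=read_state();print(s["eef_pos"],s["tool_rot"],s["force"],s["torque"],s["width"])
im=get_image("wrist");s2=get_image("scene")
cv2.imwrite("pics/w4.png",np.hstack([cv2.resize(im,(480,300)),cv2.resize(s2[140:280,250:400],(320,300))])[:,:,::-1])
```

```text
[554.72296516  92.19512027 158.68060688] [-3.1393375   0.00391895  0.13533525] [-0.11851996 -0.29291131 -1.54686715] [ 0.01569991 -0.03877409 -0.01251447] 13.12028390678091
```

View pics/w4.png

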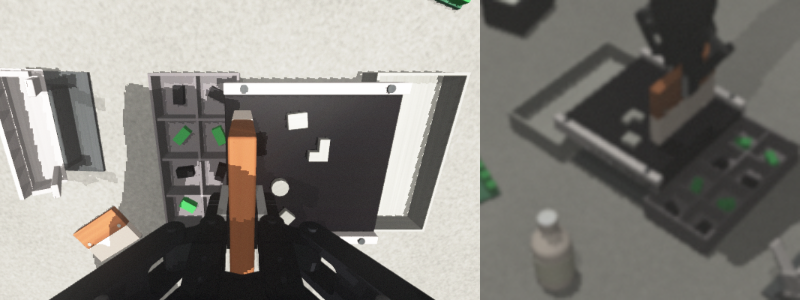

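The slab is upright over the plate's near end, inside the curbs, and all four stubs are ahead of it. I'll lower it.

apply_moves([
  {"tx": 0,"ty": 0,"tz": -0.015,"rx": 0,"ry": 0,"rz": 0,"claw": 0.008},
  {"tx": 0,"ty": 0,"tz": -0.03,"rx": 0,"ry": 0,"rz": 0,"claw": 0.008},
  {"tx": 0,"ty": 0,"tz": -0.042,"rx": 0,"ry": 0,"rz": 0,"claw": 0.008},
  {"tx": 0,"ty": 0,"tz": -0.05,"rx": 0,"ry": 0,"rz": 0,"claw": 0.008},
  {"tx": 0,"ty": 0,"tz": -0.05,"rx": 0,"ry": 0,"rz": 0,"claw": 0.008},
])

```text
clock: 6.55
eef_pos: [555.0, 91.8, 108.6]
tool_rot: [-3.14, 0.004, 0.135]
force: [0.4, 0.6, -1.4]
width: 13.4
```

apply_moves([
  {"tx": 0,"ty": 0,"tz": -0.001,"rx": 0,"ry": 0,"rz": 0,"claw": 0.008},
  {"tx": 0,"ty": 0,"tz": -0.002,"rx": 0,"ry": 0,"rz": 0,"claw": 0.008},
  {"tx": 0,"ty": 0,"tz": -0.003,"rx": 0,"ry": 0,"rz": 0,"claw": 0.008},
])

```text
clock: 6.85
eef_pos: [555.4, 92.0, 107.5]
tool_rot: [-3.14, 0.002, 0.135]
force: [-4.9, -0.6, 14.3]
width: 13.3
```

Contact is at TCP z of about 107.5, so the blade edge is about 47 mm below the TCP. I'll ease off 1.5 mm and make the first pass (lateral +23).

apply_moves([
  {"tx": 0.0,"ty": 0.0,"tz": 0.0015,"rx": 0,"ry": 0,"rz": 0,"claw": 0.008},
  {"tx": 0.001,"ty": -0.0075,"tz": 0.0015,"rx": 0,"ry": 0,"rz": 0,"claw": 0.008},
  {"tx": 0.002,"ty": -0.015,"tz": 0.0015,"rx": 0,"ry": 0,"rz": 0,"claw": 0.008},
  {"tx": 0.0031,"ty": -0.0225,"tz": 0.0015,"rx": 0,"ry": 0,"rz": 0,"claw": 0.008},
  {"tx": 0.0041,"ty": -0.03,"tz": 0.0015,"rx": 0,"ry": 0,"rz": 0,"claw": 0.008},
  {"tx": 0.0051,"ty": -0.0375,"tz": 0.0015,"rx": 0,"ry": 0,"rz": 0,"claw": 0.008},
  {"tx": 0.0061,"ty": -0.045,"tz": 0.0015,"rx": 0,"ry": 0,"rz": 0,"claw": 0.008},
  {"tx": 0.0071,"ty": -0.0525,"tz": 0.0015,"rx": 0,"ry": 0,"rz": 0,"claw": 0.008},
  {"tx": 0.0081,"ty": -0.06,"tz": 0.0015,"rx": 0,"ry": 0,"rz": 0,"claw": 0.008},
  {"tx": 0.0092,"ty": -0.0675,"tz": 0.0015,"rx": 0,"ry": 0,"rz": 0,"claw": 0.008},
  {"tx": 0.0102,"ty": -0.075,"tz": 0.0015,"rx": 0,"ry": 0,"rz": 0,"claw": 0.008},
  {"tx": 0.0112,"ty": -0.0825,"tz": 0.0015,"rx": 0,"ry": 0,"rz": 0,"claw": 0.008},
])

```text
clock: 8.05
eef_pos: [566.4, 8.9, 107.8]
tool_rot: [-3.14, 0.003, 0.136]
force: [0.1, -0.2, -0.2]
width: 13.3
```

apply_moves([
  {"tx": 0.001,"ty": -0.0075,"tz": 0,"rx": 0,"ry": 0,"rz": 0,"claw": 0.008},
  {"tx": 0.002,"ty": -0.015,"tz": 0,"rx": 0,"ry": 0,"rz": 0,"claw": 0.008},
  {"tx": 0.0031,"ty": -0.0225,"tz": 0,"rx": 0,"ry": 0,"rz": 0,"claw": 0.008},
  {"tx": 0.0041,"ty": -0.03,"tz": 0,"rx": 0,"ry": 0,"rz": 0,"claw": 0.008},
  {"tx": 0.0051,"ty": -0.0375,"tz": 0,"rx": 0,"ry": 0,"rz": 0,"claw": 0.008},
  {"tx": 0.0061,"ty": -0.045,"tz": 0,"rx": 0,"ry": 0,"rz": 0,"claw": 0.008},
  {"tx": 0.0071,"ty": -0.0525,"tz": 0,"rx": 0,"ry": 0,"rz": 0,"claw": 0.008},
  {"tx": 0.0081,"ty": -0.06,"tz": 0,"rx": 0,"ry": 0,"rz": 0,"claw": 0.008},
  {"tx": 0.0092,"ty": -0.0675,"tz": 0,"rx": 0,"ry": 0,"rz": 0,"claw": 0.008},
  {"tx": 0.0102,"ty": -0.075,"tz": 0,"rx": 0,"ry": 0,"rz": 0,"claw": 0.008},
  {"tx": 0.0112,"ty": -0.0825,"tz": 0,"rx": 0,"ry": 0,"rz": 0,"claw": 0.008},
  {"tx": 0.0121,"ty": -0.089,"tz": 0,"rx": 0,"ry": 0,"rz": 0,"claw": 0.008},
])

```text
clock: 9.25
eef_pos: [578.5, -80.5, 107.8]
tool_rot: [-3.141, 0.003, 0.135]
force: [0.1, -1.3, -1.2]
width: 13.1
```

apply_moves([
  {"tx": 0,"ty": 0,"tz": 0.0,"rx": 0,"ry": 0,"rz": 0,"claw": 0.008},
  {"tx": 0,"ty": 0,"tz": 0.0,"rx": 0,"ry": 0,"rz": 0,"claw": 0.008},
  {"tx": 0,"ty": 0,"tz": 0.02,"rx": 0,"ry": 0,"rz": 0,"claw": 0.008},
  {"tx": 0,"ty": 0,"tz": 0.05,"rx": 0,"ry": 0,"rz": 0,"claw": 0.008},
  {"tx": -0.005,"ty": 0.03,"tz": 0.06,"rx": 0,"ry": 0,"rz": 0,"claw": 0.008},
  {"tx": -0.015,"ty": 0.07,"tz": 0.06,"rx": 0,"ry": 0,"rz": 0,"claw": 0.008},
  {"tx": -0.04,"ty": 0.1,"tz": 0.06,"rx": 0,"ry": 0,"rz": 0,"claw": 0.008},
  {"tx": -0.055,"ty": 0.13,"tz": 0.06,"rx": 0,"ry": 0,"rz": 0,"claw": 0.008},
  {"tx": -0.069,"ty": 0.165,"tz": 0.06,"rx": 0,"ry": 0,"rz": 0,"claw": 0.008},
  {"tx": -0.069,"ty": 0.165,"tz": 0.06,"rx": 0,"ry": 0,"rz": 0,"claw": 0.008},
])

```text
clock: 10.25
eef_pos: [506.6, 92.5, 167.8]
tool_rot: [-3.136, 0.005, 0.145]
force: [1.1, 0.1, -0.6]
width: 13.6
```

Run:
```python
from h import *
s=read_state();print(s["eef_pos"],s["tool_rot"],s["force"],s["torque"],s["width"])
im=get_image("wrist");t=get_image("top")
cv2.imwrite("pics/w5.png",np.hstack([cv2.resize(im,(480,300)),cv2.resize(t[150:265,295:420],(320,300))])[:,:,::-1])
d=np.array([.1345,-.991]);n=np.array([.991,.1345]);q=s["eef_pos"][:2]-[542.8,16.4];print(q@d,q@n)
```

```text
[506.64327946  92.45104859 167.75114334] [-3.13625324  0.0045524   0.14524598] [ 1.08159677  0.13671702 -0.58995688] [ 0.01796362 -0.06055438 -0.01649539] 13.647718925023042
-80.22966806220936 -25.602444021067818
```

View pics/w5.png

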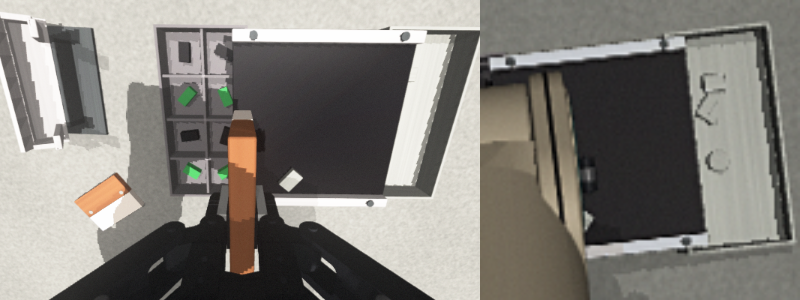

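Three stubs are in the tray (right inset, around (705,85), (705,110) and (717,158)). One is left by the -x curb (wrist view (290,181)). Next is the second pass on that side.

apply_moves([
  {"tx": 0.002,"ty": -0.002,"tz": -0.015,"rx": 0,"ry": 0,"rz": 0,"claw": 0.008},
  {"tx": 0.0035,"ty": -0.0035,"tz": -0.03,"rx": 0,"ry": 0,"rz": 0,"claw": 0.008},
  {"tx": 0.0035,"ty": -0.0035,"tz": -0.045,"rx": 0,"ry": 0,"rz": 0,"claw": 0.008},
  {"tx": 0.0035,"ty": -0.0035,"tz": -0.045,"rx": 0,"ry": 0,"rz": 0,"claw": 0.008},
  {"tx": 0.0035,"ty": -0.0035,"tz": -0.045,"rx": 0,"ry": 0,"rz": 0,"claw": 0.008},
])

```text
clock: 10.85
eef_pos: [513.3, 80.9, 122.9]
tool_rot: [-3.141, 0.003, 0.134]
force: [-0.4, 0.5, -1.4]
width: 13.3
```

Run:
```python
from h import *
s=read_state();print(s["eef_pos"],s["tool_rot"],s["force"])
d=np.array([.1345,-.991]);n=np.array([.991,.1345]);q=s["eef_pos"][:2]-[542.8,16.4];print(q@d,q@n)
go([542.8-22*.991-75*.1345,16.4-22*.1345+75*.991,108],[np.pi,0,.135])
```

```text
[513.29552852  80.92531943 122.86379389] [-3.14098952e+00  2.84355572e-03  1.33937964e-01] [-0.3761491   0.48342842 -1.44214042]
-67.91294296953808 -20.560275775634306
d [ -2.4   6.8 -14.9] r [-0.   -0.03  0.01]
```

apply_moves([
  {"tx": -0.0015,"ty": 0,"tz": -0.008,"rx": 0,"ry": 0,"rz": 0,"claw": 0.008},
  {"tx": -0.0015,"ty": 0.0,"tz": -0.0148,"rx": 0,"ry": 0,"rz": 0,"claw": 0.008},
  {"tx": -0.0015,"ty": 0,"tz": -0.0148,"rx": 0,"ry": 0,"rz": 0,"claw": 0.008},
  {"tx": -0.0005,"ty": -0.0075,"tz": -0.0148,"rx": 0,"ry": 0,"rz": 0,"claw": 0.008},
  {"tx": 0.0005,"ty": -0.015,"tz": -0.0148,"rx": 0,"ry": 0,"rz": 0,"claw": 0.008},
  {"tx": 0.0016,"ty": -0.0225,"tz": -0.0148,"rx": 0,"ry": 0,"rz": 0,"claw": 0.008},
  {"tx": 0.0026,"ty": -0.03,"tz": -0.0148,"rx": 0,"ry": 0,"rz": 0,"claw": 0.008},
  {"tx": 0.0036,"ty": -0.0375,"tz": -0.0148,"rx": 0,"ry": 0,"rz": 0,"claw": 0.008},
  {"tx": 0.0046,"ty": -0.045,"tz": -0.0148,"rx": 0,"ry": 0,"rz": 0,"claw": 0.008},
  {"tx": 0.0056,"ty": -0.0525,"tz": -0.0148,"rx": 0,"ry": 0,"rz": 0,"claw": 0.008},
  {"tx": 0.0066,"ty": -0.06,"tz": -0.0148,"rx": 0,"ry": 0,"rz": 0,"claw": 0.008},
  {"tx": 0.0077,"ty": -0.0675,"tz": -0.0148,"rx": 0,"ry": 0,"rz": 0,"claw": 0.008},
])

```text
clock: 12.05
eef_pos: [520.7, 13.8, 108.0]
tool_rot: [-3.14, 0.003, 0.136]
force: [-0.1, 0.4, -2.1]
width: 13.2
```

apply_moves([
  {"tx": 0.001,"ty": -0.0075,"tz": 0,"rx": 0,"ry": 0,"rz": 0,"claw": 0.008},
  {"tx": 0.002,"ty": -0.015,"tz": 0,"rx": 0,"ry": 0,"rz": 0,"claw": 0.008},
  {"tx": 0.0031,"ty": -0.0225,"tz": 0,"rx": 0,"ry": 0,"rz": 0,"claw": 0.008},
  {"tx": 0.0041,"ty": -0.03,"tz": 0,"rx": 0,"ry": 0,"rz": 0,"claw": 0.008},
  {"tx": 0.0051,"ty": -0.0375,"tz": 0,"rx": 0,"ry": 0,"rz": 0,"claw": 0.008},
  {"tx": 0.0061,"ty": -0.045,"tz": 0,"rx": 0,"ry": 0,"rz": 0,"claw": 0.008},
  {"tx": 0.0071,"ty": -0.0525,"tz": 0,"rx": 0,"ry": 0,"rz": 0,"claw": 0.008},
  {"tx": 0.0081,"ty": -0.06,"tz": 0,"rx": 0,"ry": 0,"rz": 0,"claw": 0.008},
  {"tx": 0.0092,"ty": -0.0675,"tz": 0,"rx": 0,"ry": 0,"rz": 0,"claw": 0.008},
  {"tx": 0.0102,"ty": -0.075,"tz": 0,"rx": 0,"ry": 0,"rz": 0,"claw": 0.008},
  {"tx": 0.0112,"ty": -0.0825,"tz": 0,"rx": 0,"ry": 0,"rz": 0,"claw": 0.008},
  {"tx": 0.0122,"ty": -0.09,"tz": 0,"rx": 0,"ry": 0,"rz": 0,"claw": 0.008},
])

```text
clock: 13.25
eef_pos: [532.9, -76.2, 108.0]
tool_rot: [-3.141, 0.003, 0.135]
force: [0.6, -0.5, -1.3]
width: 13.2
```

apply_moves([
  {"tx": 0.0015,"ty": -0.01,"tz": 0.0,"rx": 0,"ry": 0,"rz": 0,"claw": 0.008},
  {"tx": 0.0015,"ty": -0.01,"tz": 0.0,"rx": 0,"ry": 0,"rz": 0,"claw": 0.008},
  {"tx": 0.0015,"ty": -0.01,"tz": 0.02,"rx": 0,"ry": 0,"rz": 0,"claw": 0.008},
  {"tx": 0,"ty": 0,"tz": 0.05,"rx": 0,"ry": 0,"rz": 0,"claw": 0.008},
  {"tx": 0,"ty": 0.03,"tz": 0.08,"rx": 0,"ry": 0,"rz": 0,"claw": 0.008},
  {"tx": 0.0,"ty": 0.07,"tz": 0.1,"rx": 0,"ry": 0,"rz": 0,"claw": 0.008},
  {"tx": 0.005,"ty": 0.11,"tz": 0.1,"rx": 0,"ry": 0,"rz": 0,"claw": 0.008},
  {"tx": 0.01,"ty": 0.15,"tz": 0.1,"rx": 0,"ry": 0,"rz": 0,"claw": 0.008},
  {"tx": 0.015,"ty": 0.19,"tz": 0.1,"rx": 0,"ry": 0,"rz": 0,"claw": 0.008},
  {"tx": 0.02,"ty": 0.22,"tz": 0.1,"rx": 0,"ry": 0,"rz": 0,"claw": 0.008},
  {"tx": 0.02,"ty": 0.22,"tz": 0.1,"rx": 0,"ry": 0,"rz": 0,"claw": 0.008},
])

```text
clock: 14.35
eef_pos: [552.6, 151.6, 207.9]
tool_rot: [-3.136, 0.002, 0.144]
force: [-0.2, -0.1, -0.7]
width: 13.2
```

Run:
```python
from h import *
s=read_state();print(s["clock"],s["eef_pos"],s["tool_rot"],s["force"],s["torque"],s["width"])
im=get_image("wrist");t=get_image("top")
cv2.imwrite("pics/w6.png",np.hstack([cv2.resize(im,(480,300)),cv2.resize(t[150:265,295:420],(320,300))])[:,:,::-1])
go([552.5,218.5,198],[-2.5312,-.004,.106])
```

```text
14.35 [552.56101543 151.57150546 207.86109867] [-3.13627115e+00  1.62911016e-03  1.44133076e-01] [-0.16118305 -0.0523291  -0.70439919] [ 0.0092691  -0.01439673  0.01840549] 13.213800381403777
d [ 0.2 73.2 -9.7] r [ 6.94  0.77 -0.35]
```

View pics/w6.png

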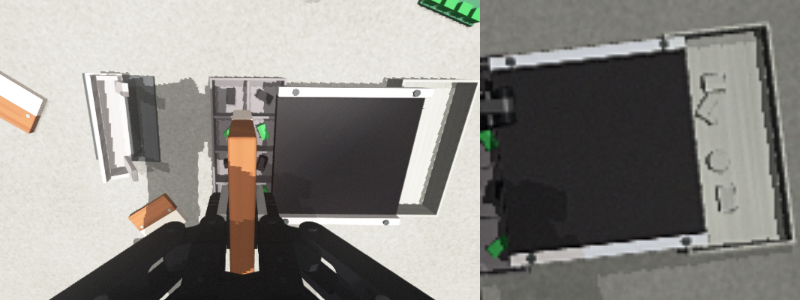

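The plate is clear and all four stubs are in the tray (right inset, around (712,82), (705,110), (717,160) and (725,197)). Now I'll return to the holder's slot axis.

apply_moves([
  {"tx": 0,"ty": 0.005,"tz": 0,"rx": 0.7,"ry": 0.08,"rz": -0.04,"claw": 0.008},
  {"tx": 0,"ty": 0.015,"tz": 0.01,"rx": 1.6,"ry": 0.18,"rz": -0.08,"claw": 0.008},
  {"tx": 0,"ty": 0.025,"tz": 0.015,"rx": 2.6,"ry": 0.29,"rz": -0.13,"claw": 0.008},
  {"tx": 0,"ty": 0.035,"tz": 0.015,"rx": 3.6,"ry": 0.4,"rz": -0.18,"claw": 0.008},
  {"tx": 0,"ty": 0.045,"tz": 0.015,"rx": 4.6,"ry": 0.51,"rz": -0.23,"claw": 0.008},
  {"tx": 0,"ty": 0.055,"tz": 0.01,"rx": 5.6,"ry": 0.62,"rz": -0.28,"claw": 0.008},
  {"tx": 0,"ty": 0.065,"tz": 0.005,"rx": 6.4,"ry": 0.71,"rz": -0.32,"claw": 0.008},
  {"tx": 0,"ty": 0.073,"tz": -0.005,"rx": 6.94,"ry": 0.77,"rz": -0.35,"claw": 0.008},
  {"tx": 0,"ty": 0.073,"tz": -0.01,"rx": 6.94,"ry": 0.77,"rz": -0.35,"claw": 0.008},
  {"tx": 0,"ty": 0.073,"tz": -0.01,"rx": 6.94,"ry": 0.77,"rz": -0.35,"claw": 0.008},
  {"tx": 0,"ty": 0.073,"tz": -0.01,"rx": 6.94,"ry": 0.77,"rz": -0.35,"claw": 0.008},
  {"tx": 0,"ty": 0.073,"tz": -0.01,"rx": 6.94,"ry": 0.77,"rz": -0.35,"claw": 0.008},
])

```text
clock: 15.65
eef_pos: [553.2, 217.7, 198.8]
tool_rot: [-2.532, -0.005, 0.105]
force: [1.2, 0.3, -1.0]
width: 13.4
```

Run:
```python
from h import *
s=read_state();print(s["clock"],s["eef_pos"],s["tool_rot"],s["force"],s["width"])
T=R.from_euler("xyz",[-2.5312,-.004,.106]);g=np.array([543.8,299.2,83.2])
for b in(100,60,30,10,0): print(b);go(g-T.apply([0,0,b]),[-2.5312,-.004,.106])
```

```text
15.65 [553.16721762 217.71726083 198.84760894] [-2.53210101 -0.00484897  0.1045104 ] [ 1.19817226  0.30105311 -0.95177957] 13.363331232928642
100
d [ -3.6  24.5 -33.7] r [0.01 0.01 0.02]
60
d [ -5.9  47.3 -66.5] r [0.01 0.01 0.02]
30
d [ -7.6  64.4 -91.1] r [0.01 0.01 0.02]
10
d [  -8.8   75.8 -107.5] r [0.01 0.01 0.02]
0
d [  -9.4   81.5 -115.6] r [0.01 0.01 0.02]
```

apply_moves([
  {"tx": -0.0018,"ty": 0.0125,"tz": -0.017,"rx": 0,"ry": 0,"rz": 0,"claw": 0.008},
  {"tx": -0.0036,"ty": 0.0245,"tz": -0.0337,"rx": 0,"ry": 0,"rz": 0,"claw": 0.008},
  {"tx": -0.0048,"ty": 0.036,"tz": -0.05,"rx": 0,"ry": 0,"rz": 0,"claw": 0.008},
  {"tx": -0.0059,"ty": 0.0473,"tz": -0.0665,"rx": 0,"ry": 0,"rz": 0,"claw": 0.008},
  {"tx": -0.0068,"ty": 0.056,"tz": -0.079,"rx": 0,"ry": 0,"rz": 0,"claw": 0.008},
  {"tx": -0.0076,"ty": 0.0644,"tz": -0.0911,"rx": 0,"ry": 0,"rz": 0,"claw": 0.008},
  {"tx": -0.0082,"ty": 0.07,"tz": -0.099,"rx": 0,"ry": 0,"rz": 0,"claw": 0.008},
  {"tx": -0.0088,"ty": 0.0758,"tz": -0.1075,"rx": 0,"ry": 0,"rz": 0,"claw": 0.008},
  {"tx": -0.0088,"ty": 0.0758,"tz": -0.1075,"rx": 0,"ry": 0,"rz": 0,"claw": 0.008},
  {"tx": -0.0088,"ty": 0.0758,"tz": -0.1075,"rx": 0,"ry": 0,"rz": 0,"claw": 0.008},
])

```text
clock: 16.65
eef_pos: [544.3, 293.2, 90.6]
tool_rot: [-2.531, -0.003, 0.104]
force: [0.2, 0.5, -1.0]
width: 13.1
```

Run:
```python
from h import *
s=read_state();print(s["clock"],s["eef_pos"],s["tool_rot"],s["force"],s["torque"])
im=get_image("wrist");cv2.imwrite("pics/w7.png",im[80:380,200:460,::-1])
go([543.8,299.2,83.2],[-2.5312,-.004,.106])
```

```text
16.65 [544.26748229 293.15952398  90.59017659] [-2.53128755 -0.00335801  0.10362153] [ 0.23644517  0.50897101 -0.9784279 ] [-0.73336419 -0.07338308 -0.01736183]
d [-0.7  6.3 -7.6] r [ 0.   -0.    0.03]
```

View pics/w7.png

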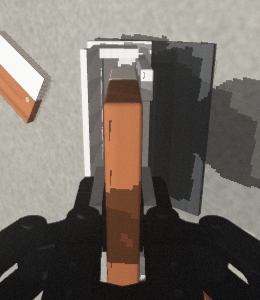

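The slab is inside the slot between lip and prong, with no contact force. I'll push the last 10 mm home, to light contact.

apply_moves([
  {"tx": -0.0003,"ty": 0.003,"tz": -0.004,"rx": 0,"ry": 0,"rz": 0,"claw": 0.008},
  {"tx": -0.0006,"ty": 0.0058,"tz": -0.0077,"rx": 0,"ry": 0,"rz": 0,"claw": 0.008},
  {"tx": -0.0006,"ty": 0.0062,"tz": -0.0085,"rx": 0,"ry": 0,"rz": 0,"claw": 0.008},
  {"tx": -0.0006,"ty": 0.0062,"tz": -0.0085,"rx": 0,"ry": 0,"rz": 0,"claw": 0.008},
])

```text
clock: 17.1
eef_pos: [544.3, 298.7, 83.1]
tool_rot: [-2.531, -0.004, 0.103]
force: [-0.6, -6.5, 9.2]
width: 13.4
```

The floor pushes back along the slot axis with about 11 N, so it is home. I'll release and retreat along the axis.

apply_moves([
  {"tx": 0,"ty": 0,"tz": 0,"rx": 0,"ry": 0,"rz": 0,"claw": 0.02},
  {"tx": 0,"ty": 0,"tz": 0,"rx": 0,"ry": 0,"rz": 0,"claw": 0.03},
  {"tx": 0,"ty": 0,"tz": 0,"rx": 0,"ry": 0,"rz": 0,"claw": 0.045},
  {"tx": 0,"ty": 0,"tz": 0,"rx": 0,"ry": 0,"rz": 0,"claw": 0.06},
  {"tx": 0,"ty": 0,"tz": 0,"rx": 0,"ry": 0,"rz": 0,"claw": 0.06},
  {"tx": 0,"ty": 0,"tz": 0,"rx": 0,"ry": 0,"rz": 0,"claw": 0.06},
  {"tx": 0.0012,"ty": -0.0114,"tz": 0.0164,"rx": 0,"ry": 0,"rz": 0,"claw": 0.06},
  {"tx": 0.0031,"ty": -0.0285,"tz": 0.041,"rx": 0,"ry": 0,"rz": 0,"claw": 0.06},
  {"tx": 0.005,"ty": -0.046,"tz": 0.0655,"rx": 0,"ry": 0,"rz": 0,"claw": 0.06},
  {"tx": 0.007,"ty": -0.063,"tz": 0.09,"rx": 0,"ry": 0,"rz": 0,"claw": 0.06},
  {"tx": 0.0087,"ty": -0.08,"tz": 0.1145,"rx": 0,"ry": 0,"rz": 0,"claw": 0.06},
  {"tx": 0.0087,"ty": -0.08,"tz": 0.1145,"rx": 0,"ry": 0,"rz": 0,"claw": 0.06},
])

```text
clock: 18.3
eef_pos: [555.1, 217.0, 199.2]
tool_rot: [-2.533, -0.009, 0.1]
force: [1.3, -0.2, 0.1]
width: 60.1
```

apply_moves([
  {"tx": 0,"ty": -0.03,"tz": 0.04,"rx": -0.5,"ry": 0,"rz": 0,"claw": 0.06},
  {"tx": 0,"ty": -0.06,"tz": 0.08,"rx": -1.5,"ry": 0,"rz": 0,"claw": 0.06},
  {"tx": 0,"ty": -0.1,"tz": 0.1,"rx": -2.5,"ry": 0,"rz": 0,"claw": 0.06},
  {"tx": -0.01,"ty": -0.14,"tz": 0.12,"rx": -3.5,"ry": 0,"rz": 0,"claw": 0.06},
  {"tx": -0.02,"ty": -0.18,"tz": 0.12,"rx": -4.5,"ry": 0,"rz": 0,"claw": 0.06},
  {"tx": -0.03,"ty": -0.22,"tz": 0.12,"rx": -5.5,"ry": 0,"rz": 0,"claw": 0.06},
  {"tx": -0.035,"ty": -0.265,"tz": 0.12,"rx": -6.5,"ry": 0,"rz": 0,"claw": 0.06},
  {"tx": -0.04,"ty": -0.31,"tz": 0.12,"rx": -7,"ry": 0,"rz": 0,"claw": 0.06},
  {"tx": -0.05,"ty": -0.355,"tz": 0.12,"rx": -7,"ry": 0,"rz": 0,"claw": 0.06},
  {"tx": -0.06,"ty": -0.4,"tz": 0.12,"rx": -7,"ry": 0,"rz": 0,"claw": 0.06},
  {"tx": -0.07,"ty": -0.445,"tz": 0.12,"rx": -7,"ry": 0,"rz": 0,"claw": 0.06},
  {"tx": -0.08,"ty": -0.49,"tz": 0.12,"rx": -7,"ry": 0,"rz": 0,"claw": 0.06},
])

```text
clock: 19.5
eef_pos: [471.7, -271.0, 315.5]
tool_rot: [-3.138, 0.058, 0.089]
force: [1.0, 0.2, 0.4]
width: 59.9
```

Run:
```python
from h import *
s=read_state();print(s["clock"],s["eef_pos"],s["force"])
t=get_image("top");sc=get_image("scene")
a=cv2.resize(t[85:285,115:435],(640,400));b=cv2.imread("pics/top0.png")[:,:,::-1]
cv2.imwrite("pics/f.png",np.vstack([a[:300],cv2.resize(sc[150:310,175:495],(640,320))[:300]])[:,:,::-1])
# wood mask before/after
for im in(b,t):
    i=im.astype(int);m=((i[:,:,0]-i[:,:,2])>50).astype(np.uint8);m[:,:185]=0;m[:,260:]=0;m[:160]=0;m[245:]=0
    k=max(cv2.findContours(m,0,1)[0],key=cv2.contourArea);print(cv2.minAreaRect(k),m.sum())
```

```text
19.5 [ 471.74967271 -270.9844744   315.52273572] [1.04299034 0.23368416 0.39229588]
((221.41830444335938, 203.19261169433594), (48.34317398071289, 12.288522720336914), 86.42366790771484) 527
((221.44943237304688, 203.190673828125), (48.34317398071289, 12.475658416748047), 86.42366790771484) 582
```

View pics/f.png

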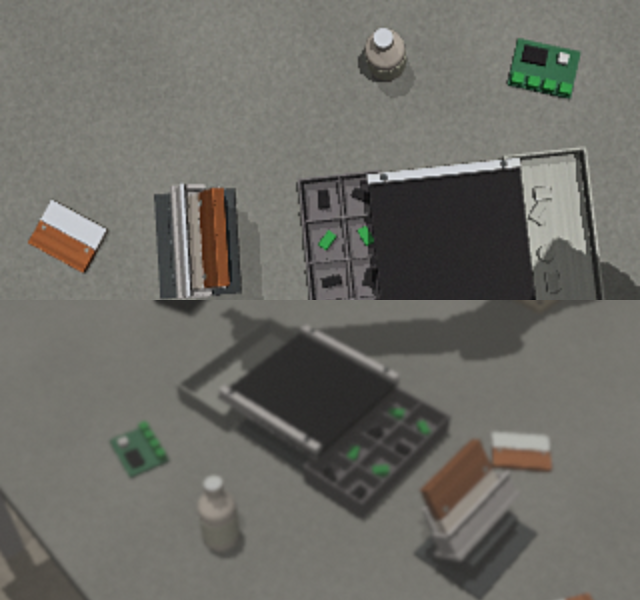

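The scraper stands in the holder exactly as before, to within 0.1 px. The plate is empty, the four stubs are in the tray, and the bystanders in view have not moved.

apply_moves([
  {"tx": 0,"ty": 0,"tz": 0,"rx": 0,"ry": 0,"rz": 0,"claw": 0.06},
  {"tx": 0,"ty": 0,"tz": 0,"rx": 0,"ry": 0,"rz": 0,"claw": 0.06},
  {"tx": 0,"ty": 0,"tz": 0,"rx": 0,"ry": 0,"rz": 0,"claw": 0.06},
])

```text
clock: 19.9
eef_pos: [472.9, -268.4, 316.2]
tool_rot: [-3.138, 0.057, 0.09]
force: [-0.1, -0.1, 0.6]
width: 60.0
```

```bash
python3 -c "
from cell import *
print(finish_job())"
```

```text
the job is handed in; nothing more can be done
None
```

I took the scraper from its holder, wiped all four stubs into the plain tray in two passes, and put it back blade down. I handed the job in at about 20 s of the 61 s allowed.

- **Stubs:** the last pictures show the plate empty and all four stubs in the tray. The gripper did not touch them.
- **Scraper:** it met the slot floor with about 11 N along the slot axis. In the top view its wooden grip is within 0.2 px of where it started.
- **Bystanders:** the bottle, board, bin and both loose scrapers look unmoved. The housings were mostly outside the last picture, so I did not re-check them; the arm passed only well above the bench on that side.
- **Forces:** the highest wrist reading I saw was about 15 N, when the blade first touched the plate.
- **Failed or disagreeing checks:** my first move call was refused because a value was missing, and nothing moved. The blade edge turned out to be about 47 mm below the tool point, where I had estimated 43 mm. I found this by touching the plate and used the measured value from then on.

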